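# Find the rocking corner of a tool-rest plate and press its shim flat

## Robot

A 7-joint arm with a two-finger parallel gripper is mounted at the origin on the work surface. World frame = base frame: x ahead of the robot, y to its left, z up, the work surface at z = 0. Lengths are in mm, angles in rad, forces in N, time in s.
With the tool pointing down it reaches from about 400 to 875 mm from the base axis. Payload 4.4 kg.
Tool frame: the origin (TCP) lies at the very end of the fingers, on their centre line; the grasp point (between the pads) lies 19 mm behind it; z points along the fingers, y is the direction in which the jaws open and shut (so a half turn about z gives the same grasp; the last joint's range is limited). The gripper opens to 85 mm and grips with 20 to 120 N. Pads are 22 mm wide; open, the fingers measure 114 mm over their backs; the gripper's body (76 mm by 85 mm) begins 54 mm behind the grasp point. The pads swing forward as they close: fully open they stand 13 mm farther back than shut.
Start: joints at [-1.349, 0.628, 0.038, 1.517, -0.027, 0.996, -0.02], TCP at [184.474, 623.287, 231.313] pointing down, gripper open.
Joint ranges: [-3.06, 3.06], [-0.37, 2.12], [-1.25, 1.32], [0.18, 2.47], [-1.1, 4.24], [0.23, 1.98], [-2.94, 2.94]. Speed limits (rad/s): [2.57, 2.57, 3.14, 3.14, 3.14, 3.14, 3.14].

## Interface

Orientations are given as [roll, pitch, yaw] about the fixed x, y, z axes, in that order (R = Rz(yaw) Ry(pitch) Rx(roll)).
In Python, from cell import read_state, get_image, finish_job gives the robot as it stands.
- The arm moves only by the tool carry_out, never from a script. Its argument "series" is a list that holds one entry, the list of rows, each a list of 7 numbers: the shift along the tool's x, y, z in cm, then the turn, a rotation vector about the tool's x, y, z in rad, then the finger opening in cm, from 0 to 8.54. In form: [[[x, y, z, wx, wy, wz, grip], ...]]. A call has 1 to 5 rows; each row is the pose to reach, as a shift and turn from the pose commanded when the call began, along the tool's axes at that moment; what a row does not reach only later rows make up. A row lasts 1/12 s, in which the tool goes at most 41.7 mm and 7.16 degrees, less where a joint would pass 70% of its speed; a pose out of reach is approached as far as the arm can. A call with a gripper value outside its range is refused whole. The fingers move at their own pace and stop on an object; the grip force is fixed at half the most. Time passes only in rows, so rows that repeat a pose let the fingers close. It gives the time, the measured TCP pose, the force and the opening at its end, in the units of the state.
- read_state(): the state, without advancing time (a new reading comes with each control period).
- get_image(name): name is "scene" or "top" or "wrist"; returns a dict with "img" (420x560x3 uint8, blue, green, red), "z_map" (420x560 float32, mm along the optical axis (not along the pixel's ray), 0 where there is no reading), "mtx" (3x3 intrinsics, pixels), "T" (4x4, takes a point from camera to world coordinates); the wrist camera has in their place "T_tool_cam" (4x4, takes a point from camera to tool coordinates, whose origin is the TCP and whose axes are the flange's). Camera axes: x right, y down, z forward; pixel columns grow to the right and rows downward; lengths in mm; the calibration is good to about 2 mm. A picture is of the moment at which its call begins: read the wrist's pose just before it.
- finish_job(): hands the job in, once; it reports no verdict.
The state is a dict: "clock": time; "qpos": joint angles; "qd": joint speeds; "tau": joint torques, N m; "eef_pos": TCP position; "tool_rot": TCP orientation; "force": force on the tool from outside, world axes, zero at the start; "torque": the same for the moment, N m; "width": finger opening in mm.
Only numpy, scipy, OpenCV 4.12 (cv2) and the standard library are available. Lean on these libraries where they do the work, as an engineer would, in place of code of your own. Each camera call takes 0.05 s, during which the arm holds its last target.

## Task

The tool-rest plate rocks. With closed fingertips press down on its corners one after another until you find the one that dips, then press the raised tail of the shim beside that corner down until it lies fully flat. Leave the other three shims as they stand, do not grip or lift anything, and do not disturb the dolls or the punch.

Things in the scene. Friction and masses are not known exactly. Their poses are not given: they have to be found in the camera images.
- bed: Fixed dark cast-iron bed of the tool rest, 146 mm (its x) by 248 mm (its y). Origin on the bench under the centre of the plate; x and y along its edges, z up. Two ledges 38 mm wide, their tops 20 mm above the bench, run along its +y and -y sides; the four shim tails stand over them.
- plate: Grey tool-rest plate, 130 (x) x 146 (y) x 12 mm, top 40 mm above the bench; origin mid-underside. Mid-top: post, T-bar along y (14 x 104 mm, top 50 mm above the plate), locked lever to -x (fixed). Pivots at its middle on a spring: three corners barely give (1 mm); one, varying and not visible, dips about 6 mm at 3.5 N (tilt 0.08 rad), stops, and springs back when let go.
- corner_far_left (a point): Point to press at the far left corner, at (+x, +y) in the bed's axes: on the plate's top face, 13 mm in from the x edge and 19 mm in from the y edge. It moves with the plate.
- corner_far_right (a point): Point to press at the far right corner, at (+x, -y) in the bed's axes: on the plate's top face, 13 mm in from the x edge and 19 mm in from the y edge. It moves with the plate.
- corner_near_right (a point): Point to press at the near right corner, at (-x, -y) in the bed's axes: on the plate's top face, 13 mm in from the x edge and 19 mm in from the y edge. It moves with the plate.
- corner_near_left (a point): Point to press at the near left corner, at (-x, +y) in the bed's axes: on the plate's top face, 13 mm in from the x edge and 19 mm in from the y edge. It moves with the plate.
- shim_far_left (a joint): Rocker shim beside the far left corner: flat steel tail 32 mm wide (x), 44 long, 4 thick, sloping up and out to the bed's +y from a hinge along x, 5 mm outside the plate's edge, 22 mm above the bench. In rad: 0 = tail up (tip 49 mm above the bench), 0.60 = flat on the ledge (top 24 mm above the bench), propping the corner. Starts at 0 to 0.06. Stays where left.
- tail_far_left (a point): Point to press on the far left shim's tail: middle of its upper face, 36 mm out from the hinge, 8 mm short of the tip. Moves with the tail; about 3 N down here turns it. Only at the corner that dips does it go flat; at a firm corner it jams at 0.2 to 0.25 rad.
- shim_far_right (a joint): Rocker shim beside the far right corner: flat steel tail 32 mm wide (x), 44 long, 4 thick, sloping up and out to the bed's -y from a hinge along x, 5 mm outside the plate's edge, 22 mm above the bench. In rad: 0 = tail up (tip 49 mm above the bench), 0.60 = flat on the ledge (top 24 mm above the bench), propping the corner. Starts at 0 to 0.06. Stays where left.
- tail_far_right (a point): Point to press on the far right shim's tail: middle of its upper face, 36 mm out from the hinge, 8 mm short of the tip. Moves with the tail; about 3 N down here turns it. Only at the corner that dips does it go flat; at a firm corner it jams at 0.2 to 0.25 rad.
- shim_near_right (a joint): Rocker shim beside the near right corner: flat steel tail 32 mm wide (x), 44 long, 4 thick, sloping up and out to the bed's -y from a hinge along x, 5 mm outside the plate's edge, 22 mm above the bench. In rad: 0 = tail up (tip 49 mm above the bench), 0.60 = flat on the ledge (top 24 mm above the bench), propping the corner. Starts at 0 to 0.06. Stays where left.
- tail_near_right (a point): Point to press on the near right shim's tail: middle of its upper face, 36 mm out from the hinge, 8 mm short of the tip. Moves with the tail; about 3 N down here turns it. Only at the corner that dips does it go flat; at a firm corner it jams at 0.2 to 0.25 rad.
- shim_near_left (a joint): Rocker shim beside the near left corner: flat steel tail 32 mm wide (x), 44 long, 4 thick, sloping up and out to the bed's +y from a hinge along x, 5 mm outside the plate's edge, 22 mm above the bench. In rad: 0 = tail up (tip 49 mm above the bench), 0.60 = flat on the ledge (top 24 mm above the bench), propping the corner. Starts at 0 to 0.06. Stays where left.
- tail_near_left (a point): Point to press on the near left shim's tail: middle of its upper face, 36 mm out from the hinge, 8 mm short of the tip. Moves with the tail; about 3 N down here turns it. Only at the corner that dips does it go flat; at a firm corner it jams at 0.2 to 0.25 rad.
- blank_a: Loose pale lime-wood doll blank, turned, up to 62 mm across and 94 mm tall, standing beyond the bed. Origin at the centre of its underside. Bystander.
- blank_b: Loose pale lime-wood doll blank, up to 53 mm across and 80 mm tall, standing beyond the bed. Origin at the centre of its underside. Bystander.
- doll_top: Loose red-lacquered doll top, 54 mm across and 55 mm tall, standing on the robot's side of the bed. Origin at the centre of its underside. Bystander.
- punch: Loose brass centre punch lying beside the bed, 105 mm long along its y, 10 mm square. Origin under the middle of the square body. Bystander.

How it is judged:
By the outcome, as a careful person would: the job done as asked, in the order asked, and still so for the second after the job is handed in, with the robot touching nothing.
It also fails if it takes over 51 s, if anything falls off the work surface, if the arm or the gripper's body presses on something with over 40 N, if the wrist force passes 120 N, or if a joint passes its speed limit or range.

## Working session

There is one attempt and no reset: what is moved stays moved. The work goes in short steps, Python scripts to look and compute and a tool call to move; the robot and the scene stay as the last step left them, time stands still between calls to the robot, and variables do not carry over. Pictures are saved under pics/ and viewed, and the job is handed in when it is done.

Besides the shell and the picture viewer there is one more tool, called after ">>>" in YAML: its name, and indented under it one key for each argument. carry_out: Moves the arm, as the interface text tells. Its arguments: {"type":"object","properties":{"series":{"type":"array","items":{"type":"array","items":{"type":"array","items":{"type":"number"}}}}},"required":["series"]}

```bash
mkdir -p pics; ls; python3 - <<'E'
from cell import *
import cv2,numpy as np
s=read_state();print(s)
for n in("scene","top"):
    d=get_image(n);cv2.imwrite(f"pics/{n}0.png",d["img"]);np.savez(f"{n}0.npz",**d);print(n,d["mtx"].round(1).tolist(),d["T"].round(3).tolist())
E
```

```text
pics
{'clock': 0.0, 'qpos': array([-1.34881254,  0.62934655,  0.03846842,  1.51838133, -0.02702482,
        0.99630341, -0.01999196]), 'qd': array([-1.74360534e-03, -5.23508668e-05,  6.44025914e-04,  1.92685218e-04,
       -2.00981501e-03, -1.84186893e-03,  4.05151101e-04]), 'tau': array([ 1.04304838e-04, -5.63384521e+01,  1.22582238e+00, -1.93446565e+01,
        1.08703226e-02,  1.01466884e-02,  7.50780345e-06]), 'eef_pos': array([184.28858043, 622.66633751, 230.38503596]), 'tool_rot': array([-3.13967281e+00,  2.04635908e-05,  2.85378170e+00]), 'force': array([-0.04769448, -0.2243683 ,  0.1613907 ]), 'torque': array([-0.03113692,  0.02485587,  0.04349492]), 'width': 85.41388765090689}
scene [[423.8, 0.0, 283.8], [0.0, 423.8, 216.4], [0.0, 0.0, 1.0]] [[0.728, 0.41, -0.55, 955.979], [0.686, -0.433, 0.585, -319.995], [0.002, -0.803, -0.596, 459.86], [0.0, 0.0, 0.0, 1.0]]
top [[495.4, 0.0, 285.5], [0.0, 495.4, 207.2], [0.0, 0.0, 1.0]] [[-0.025, -0.995, 0.095, 485.793], [-1.0, 0.023, -0.017, 78.088], [0.015, -0.095, -0.995, 1051.024], [0.0, 0.0, 0.0, 1.0]]
```

View pics/scene0.png

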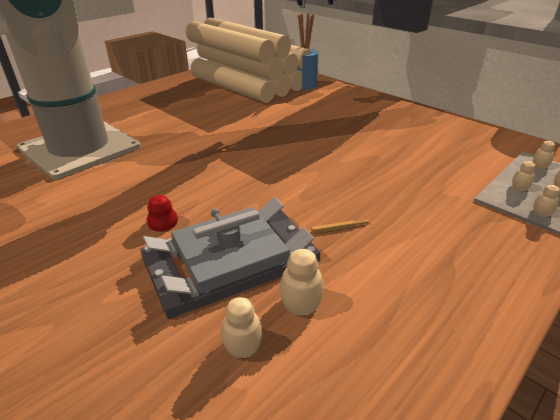

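View pics/top0.png

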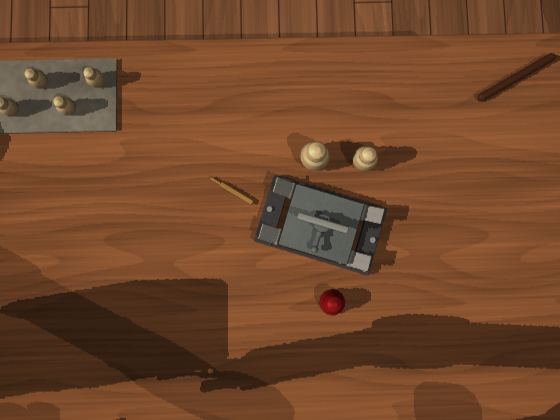

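The top view shows the bed at about (320,225), a punch at (233,190), blanks at (315,155) and (366,157), and the doll top at (332,302). Next I'll crop in and use depth to find the plate pose.

```bash
cat > h.py <<'E'
import numpy as np,cv2
def cloud(d):
    z=d["z_map"];K=d["mtx"];v,u=np.mgrid[:z.shape[0],:z.shape[1]]
    P=np.stack([(u-K[0,2])/K[0,0]*z,(v-K[1,2])/K[1,1]*z,z],-1)
    return P@d["T"][:3,:3].T+d["T"][:3,3]
def proj(d,p):
    q=(np.linalg.inv(d["T"])@np.append(p,1))[:3];q=d["mtx"]@q;return q[:2]/q[2]
E
python3 - <<'E'
from h import *
d=np.load("top0.npz");P=cloud(d)
c=P[170:280,240:400]
z=c[...,2]
print(np.median(P[330:360,100:200,2]), [ (a,int(((z>a)&(z<a+2)).sum())) for a in range(-6,110,2)])
for lo,hi,n in((36,44,"plate"),(84,97,"tbar"),(10,60,"all")):
    m=((z>lo)&(z<hi)).astype(np.uint8)
    k,l,s,ce=cv2.connectedComponentsWithStats(m)
    for i in range(1,k):
        if s[i,4]>100:
            q=c[l==i][:,:2].astype(np.float32);r=cv2.minAreaRect(q);print(n,s[i],r)
img=cv2.resize(d["img"][165:285,235:405],None,fx=4.6,fy=4.6,interpolation=cv2.INTER_CUBIC);cv2.imwrite("pics/crop0.png",img)
d=np.load("scene0.npz")
img=cv2.resize(d["img"][185:325,130:340],None,fx=3.8,fy=3.8,interpolation=cv2.INTER_CUBIC);cv2.imwrite("pics/crop1.png",img)
E
```

```text
0.7825554689266028 [(-6, 78), (-4, 795), (-2, 2828), (0, 3663), (2, 1841), (4, 356), (6, 39), (8, 32), (10, 26), (12, 17), (14, 46), (16, 257), (18, 640), (20, 656), (22, 365), (24, 166), (26, 140), (28, 132), (30, 95), (32, 109), (34, 139), (36, 367), (38, 1294), (40, 1649), (42, 789), (44, 256), (46, 80), (48, 45), (50, 9), (52, 1), (54, 2), (56, 23), (58, 24), (60, 29), (62, 30), (64, 43), (66, 62), (68, 24), (70, 9), (72, 11), (74, 35), (76, 127), (78, 140), (80, 55), (82, 5), (84, 0), (86, 0), (88, 0), (90, 0), (92, 0), (94, 0), (96, 0), (98, 0), (100, 0), (102, 0), (104, 0), (106, 0), (108, 0)]
plate [  39   14   85   81 3705] ((546.520263671875, -11.415603637695312), (146.070068359375, 130.119140625), 71.84295654296875)
all [  14    5  133  101 7275] ((546.5944213867188, -11.562728881835938), (248.4932098388672, 146.53578186035156), 71.88484191894531)
```

View pics/crop0.png

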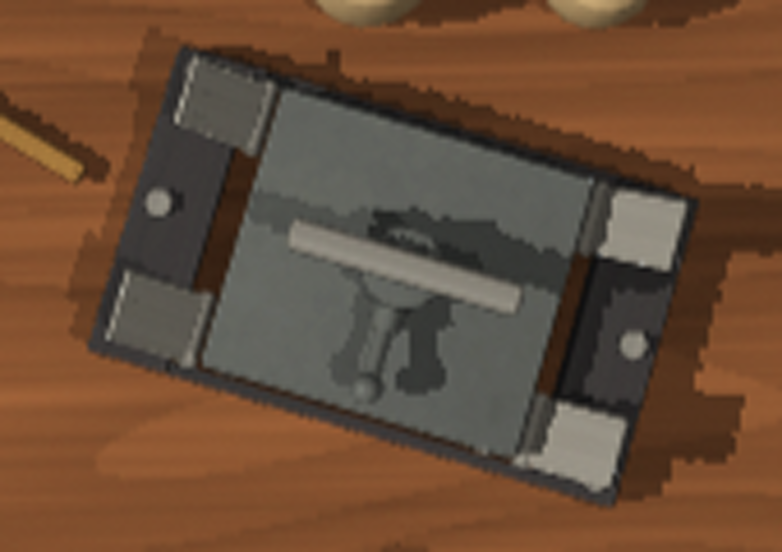

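View pics/crop1.png

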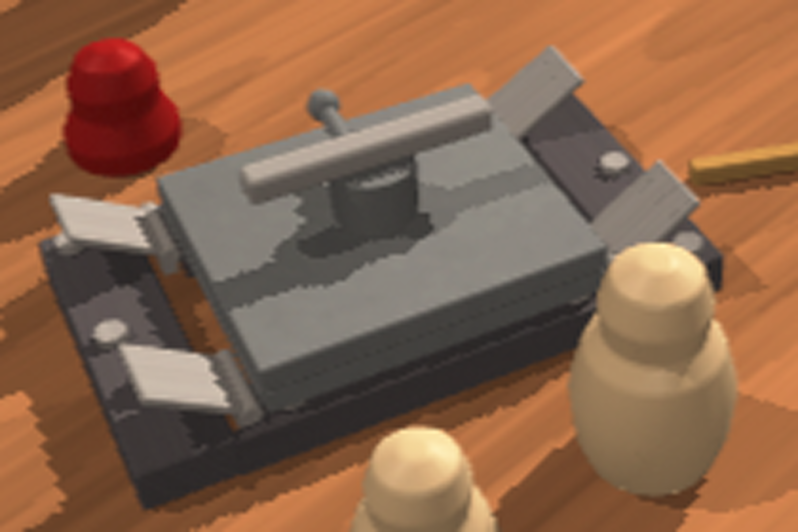

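```bash
cat >> h.py <<'E'
from scipy.spatial.transform import Rotation as Ro
C=np.array([546.5,-11.5]);B=-0.3166
ub=np.array([np.cos(B),np.sin(B)]);vb=np.array([-np.sin(B),np.cos(B)])
def bed(x,y,z): return np.append(C+x*ub+y*vb,z)
def tobed(p): return np.array([(p[:2]-C)@ub,(p[:2]-C)@vb,p[2]])
def go(s,tgt,yaw=np.pi+B):
    R=Ro.from_euler("xyz",s["tool_rot"]); T=Ro.from_euler("xyz",[np.pi,0,yaw])
    return (R.inv().apply(tgt-s["eef_pos"])/10).round(2),(R.inv()*T).as_rotvec().round(3)
E
python3 - <<'E'
from h import *
from cell import *
d=np.load("scene0.npz");P=cloud(d)
c=P[185:325,130:340];z=c[...,2]
m=((z>36)&(z<44)).astype(np.uint8);k,l,s,ce=cv2.connectedComponentsWithStats(m)
for i in range(1,k):
    if s[i,4]>200:print(s[i],cv2.minAreaRect(c[l==i][:,:2].astype(np.float32)),np.median(c[l==i][:,2]))
im=d["img"].copy();d2=np.load("top0.npz");im2=d2["img"].copy()
for D,I in((d,im),(d2,im2)):
    for x in(-52,52):
        for y in(-54,54,-107,107):
            p=proj(D,bed(x,y,40)).round().astype(int);cv2.circle(I,tuple(map(int,p)),1,(0,255,0),-1)
cv2.imwrite("pics/ov.png",np.hstack([cv2.resize(im[185:325,130:340],(400,267)),cv2.resize(im2[165:285,235:405],(400,267))]))
s=read_state();print(go(s,bed(-52,54,110)))
E
```

```text
[  41   29  119   70 4032] ((547.4702758789062, -11.172157287597656), (146.13365173339844, 131.9820098876953), 72.10934448242188) 39.01701177728344
[150  95  44  22 250] ((698.83251953125, -13.23349380493164), (59.95636749267578, 33.55709457397461), 36.62607192993164) 39.961729314012786
(array([-47.69, -44.97,  12.13]), array([-0.002,  0.   ,  0.029]))
```

View pics/ov.png

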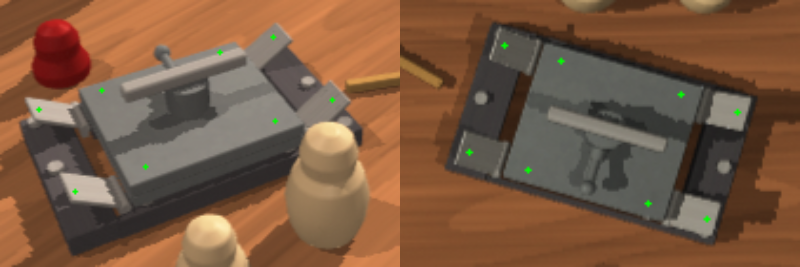

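Both cameras agree on the plate pose within 1 mm. The overlay marks sit on the plate corners and tails. Moving now to hover over the near left corner with the fingers closed.

>>> carry_out:
  series:
    - [[-47.7,-45,4,0,0,0.03,0],[-47.7,-45,4,0,0,0.03,0],[-47.7,-45,4,0,0,0.03,0],[-47.7,-45,4,0,0,0.03,0],[-47.7,-45,4,0,0,0.03,0]]

```text
clock: 0.52
eef_pos: [289.5, 441.5, 218.2]
tool_rot: [-3.141, 0.0, 2.824]
force: [1.3, -0.2, -0.0]
width: 25.5
```

```bash
python3 - <<'E'
from h import *
from cell import *
s=read_state();print(s["clock"],s["eef_pos"],s["tool_rot"],s["width"],go(s,bed(-52,54,110)))
E
```

```text
0.5167 [289.475537   441.48079741 218.23066265] [-3.14095410e+00  2.49025528e-05  2.82419936e+00] 25.45832872938503 (array([-33.35, -29.61,  10.84]), array([-0.001,  0.   , -0.001]))
```

>>> carry_out:
  series:
    - [[-33.3,-29.6,7,0,0,0,0],[-33.3,-29.6,7,0,0,0,0],[-33.3,-29.6,7,0,0,0,0],[-33.3,-29.6,7,0,0,0,0],[-33.3,-29.6,7,0,0,0,0]]

```text
clock: 0.93
eef_pos: [392.8, 263.7, 186.0]
tool_rot: [-3.141, -0.0, 2.824]
force: [0.5, 0.7, -0.2]
width: -0.2
```

```bash
python3 - <<'E'
from h import *
from cell import *
s=read_state();print(s["clock"],s["eef_pos"],s["tool_rot"],s["width"],go(s,bed(-52,54,110)))
E
```

```text
0.9333 [392.82120199 263.74106866 185.95437699] [-3.14147982e+00 -1.08403665e-04  2.82425931e+00] -0.20887743936521874 (array([-17.99, -15.96,   7.6 ]), array([-0.   , -0.   , -0.001]))
```

>>> carry_out:
  series:
    - [[-18,-16,7.6,0,0,0,0],[-18,-16,7.6,0,0,0,0],[-18,-16,7.6,0,0,0,0],[-18,-16,7.6,0,0,0,0],[-18,-16,7.6,0,0,0,0]]

```text
clock: 1.35
eef_pos: [492.7, 92.0, 122.8]
tool_rot: [-3.142, -0.0, 2.824]
force: [0.4, 1.1, 0.1]
width: 0.0
```

```bash
python3 - <<'E'
from h import *
from cell import *
s=read_state();print(s["clock"],s["eef_pos"],s["tool_rot"],s["width"],go(s,bed(-52,54,50)))
E
```

```text
1.35 [492.68494134  92.00093    122.8167553 ] [-3.14153743e+00 -4.01115157e-04  2.82394247e+00] 0.020344814100611827 (array([-3.14, -2.76,  7.28]), array([-0.   , -0.   , -0.001]))
```

>>> carry_out:
  series:
    - [[-3.1,-2.8,1.5,0,0,0,0],[-3.1,-2.8,4,0,0,0,0],[-3.1,-2.8,6,0,0,0,0],[-3.1,-2.8,7,0,0,0,0],[-3.1,-2.8,7,0,0,0,0]]

```text
clock: 1.77
eef_pos: [511.0, 57.5, 51.4]
tool_rot: [-3.14, -0.005, 2.824]
force: [-0.6, 0.7, -0.0]
width: -0.0
```

```bash
python3 - <<'E'
from h import *
from cell import *
s=read_state();print(s["clock"],s["eef_pos"],tobed(s["eef_pos"]),s["tool_rot"],s["force"])
p=s["eef_pos"],s["tool_rot"]
for n in("wrist","scene"):
    d=get_image(n);cv2.imwrite(f"pics/{n}1.png",d["img"])
E
```

```text
1.7667 [510.9707809  57.4524002  51.4256456] [-55.230855    54.46385553  51.4256456 ] [-3.13967745 -0.00455118  2.82390626] [-0.59564985  0.73926294 -0.010627  ]
```

View pics/wrist1.png

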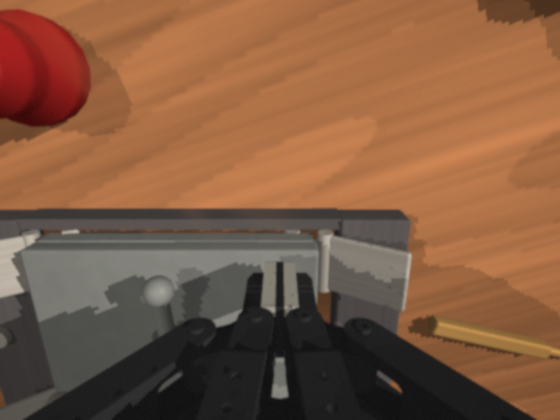

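View pics/scene1.png

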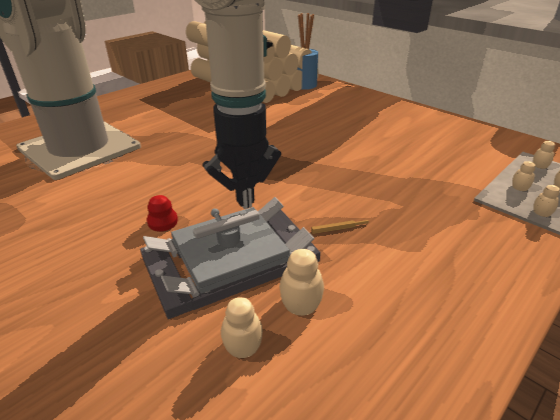

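The closed fingertips, at about (283,270) in the wrist view, sit over the near left corner and are clear of its tail at (370,270). The lever knob at (160,290) is clear too. Descending slowly.

>>> carry_out:
  series:
    - [[-0.1,0,0.4,0,0,0,0],[-0.1,0,0.8,0,0,0,0],[-0.1,0,0.8,0,0,0,0]]

```text
clock: 2.12
eef_pos: [514.1, 57.6, 45.8]
tool_rot: [3.141, 0.001, 2.825]
force: [0.1, -0.6, -0.1]
width: -0.3
```

```bash
python3 - <<'E'
from h import *
from cell import *
s=read_state();print(s["clock"],tobed(s["eef_pos"]),s["tool_rot"],s["force"])
E
```

```text
2.1167 [-52.33319743  55.6199212   45.80376704] [3.14120072e+00 6.88537380e-04 2.82457136e+00] [ 0.05212507 -0.56460565 -0.0732658 ]
```

>>> carry_out:
  series:
    - [[0,-0.1,0.3,0,0,0,0],[0,-0.1,0.6,0,0,0,0],[0,-0.1,0.7,0,0,0,0],[0,-0.1,0.7,0,0,0,0]]

```text
clock: 2.45
eef_pos: [513.6, 56.3, 38.4]
tool_rot: [3.142, -0.0, 2.824]
force: [0.2, -0.1, 1.4]
width: -0.3
```

>>> carry_out:
  series:
    - [[0,0,0.1,0,0,0,0],[0,0,0.2,0,0,0,0],[0,0,0.2,0,0,0,0]]

```text
clock: 2.7
eef_pos: [513.5, 56.5, 36.5]
tool_rot: [3.141, -0.0, 2.824]
force: [-1.1, 0.8, 2.3]
width: -0.2
```

>>> carry_out:
  series:
    - [[0,0,0.1,0,0,0,0],[0,0,0.2,0,0,0,0],[0,0,0.2,0,0,0,0]]

```text
clock: 2.95
eef_pos: [513.4, 56.6, 34.5]
tool_rot: [3.141, -0.0, 2.824]
force: [-0.2, 1.4, 3.9]
width: -0.2
```

>>> carry_out:
  series:
    - [[0,0,0.1,0,0,0,0],[0,0,0.1,0,0,0,0]]

```text
clock: 3.12
eef_pos: [513.3, 56.6, 33.6]
tool_rot: [3.141, -0.001, 2.824]
force: [-2.1, 1.4, 6.8]
width: -0.2
```

```bash
python3 - <<'E'
from h import *
from cell import *
s=read_state();print(s["clock"],tobed(s["eef_pos"]),s["tool_rot"],s["force"])
for n in("scene","wrist"):
    d=get_image(n);cv2.imwrite(f"pics/{n}2.png",d["img"] if n=="wrist" else cv2.resize(d["img"][150:325,130:340],None,fx=3.4,fy=3.4,interpolation=cv2.INTER_CUBIC))
    if n=="scene":
        np.savez("scene2.npz",**d);P=cloud(d);P0=cloud(np.load("scene0.npz"))
        for x in(-52,52):
            for y in(-54,54):
                q=[]
                for A in(P0,P):
                    b=(A[...,:2]-C);bx=b@ub;by=b@vb
                    m=(abs(bx-x*1.08)<9)&(abs(by-y*1.15)<8)&(A[...,2]>25)&(A[...,2]<50)
                    q+=[m.sum(),np.median(A[...,2][m])]
                print(x,y,q)
E
```

```text
3.1167 [-52.76002041  54.39753498  33.63521317] [ 3.14135499e+00 -5.05452057e-04  2.82414515e+00] [-2.09856622  1.3871084   6.76388967]
-52 -54 [np.int64(65), np.float64(38.83526698926221), np.int64(59), np.float64(39.74257196275653)]
-52 54 [np.int64(33), np.float64(39.21706156378269), np.int64(5), np.float64(46.39019080733249)]
52 -54 [np.int64(158), np.float64(38.436838558598026), np.int64(184), np.float64(45.62349511636299)]
52 54 [np.int64(126), np.float64(38.50956139874765), np.int64(132), np.float64(37.707432860632565)]
```

View pics/scene2.png

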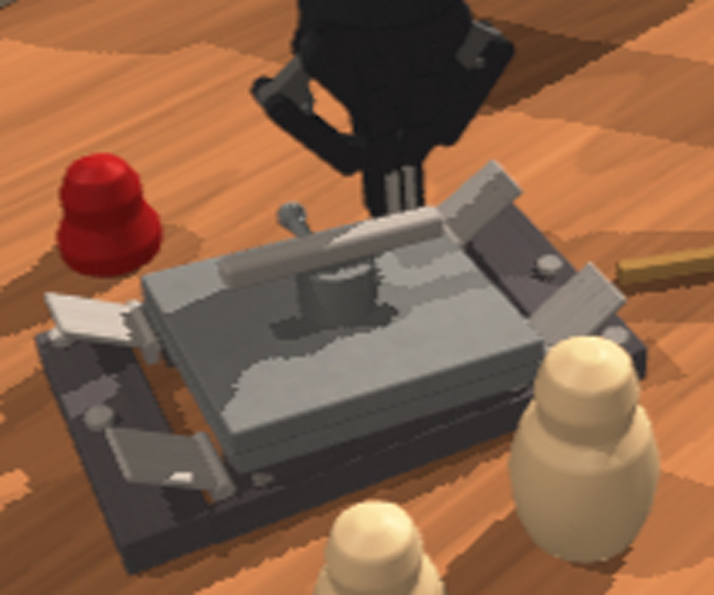

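Near left is the dipping corner. The fingertip went from 40 to 33.6 mm, with 3.9 N at 5.5 mm of dip and then a stop at 6.8 N. The scene view shows the opposite far right corner raised about 7 mm. Releasing it gently and moving over its tail.

>>> carry_out:
  series:
    - [[0,0,-0.4,0,0,0,0],[0,0,-0.8,0,0,0,0],[0,0,-2,0,0,0,0],[0,0,-4,0,0,0,0],[0,0,-4,0,0,0,0]]

```text
clock: 3.63
eef_pos: [515.5, 55.8, 76.1]
tool_rot: [3.14, 0.004, 2.823]
force: [0.7, -0.1, 0.6]
width: 0.3
```

>>> carry_out:
  series:
    - [[0,2,0,0,0,0,0],[0,4.5,0,0,0,0,0],[0,5.5,0,0,0,0,0],[0,5.5,0.5,0,0,0,0],[0,5.5,0.5,0,0,0,0]]

```text
clock: 4.05
eef_pos: [529.8, 107.9, 67.5]
tool_rot: [-3.14, -0.001, 2.825]
force: [-0.8, -0.1, -0.7]
width: 0.4
```

```bash
python3 - <<'E'
from h import *
from cell import *
s=read_state();print(s["clock"],tobed(s["eef_pos"]),s["tool_rot"],s["force"],go(s,bed(-52,110,50)))
for n in("scene","wrist"):
    d=get_image(n);cv2.imwrite(f"pics/{n}3.png",d["img"] if n=="wrist" else cv2.resize(d["img"][150:325,130:340],None,fx=3.4,fy=3.4,interpolation=cv2.INTER_CUBIC))
E
```

```text
4.05 [-53.06101233 108.23102572  67.49106843] [-3.13982398e+00 -1.46647500e-03  2.82477228e+00] [-0.75239899 -0.0677524  -0.71145212] (array([-0.11,  0.18,  1.75]), array([-0.002, -0.001, -0.   ]))
```

View pics/scene3.png

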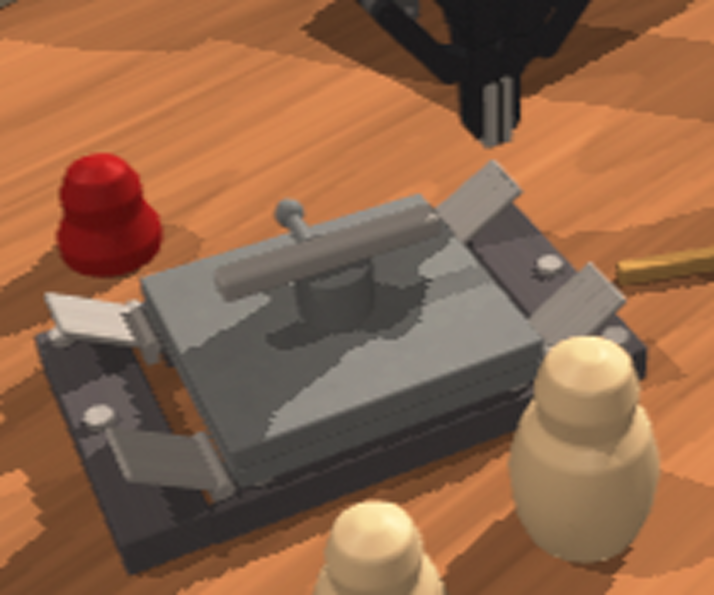

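View pics/wrist3.png

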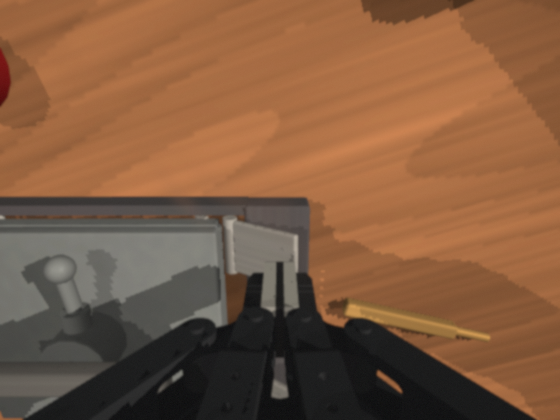

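The plate has sprung back level and the fingertips are above the near left tail, which shows at (262,245) in the wrist view. Pressing down in stages.

>>> carry_out:
  series:
    - [[-0.1,0.1,0.8,0,0,0,0],[-0.1,0.1,1.6,0,0,0,0],[-0.1,0.1,2,0,0,0,0],[-0.1,0.1,2,0,0,0,0]]

```text
clock: 4.48
eef_pos: [531.0, 108.3, 47.2]
tool_rot: [-3.14, -0.002, 2.823]
force: [0.1, -0.3, -1.0]
width: -0.5
```

>>> carry_out:
  series:
    - [[0,0,0.2,0,0,0,0],[0,0,0.4,0,0,0,0],[0,0,0.6,0,0,0,0],[0,0,0.8,0,0,0,0],[0,0,0.8,0,0,0,0]]

```text
clock: 4.9
eef_pos: [532.3, 109.4, 40.5]
tool_rot: [3.141, 0.001, 2.824]
force: [0.4, 0.2, -0.9]
width: -0.0
```

```bash
python3 - <<'E'
from h import *
from cell import *
s=read_state();print(s["clock"],tobed(s["eef_pos"]),s["tool_rot"],s["force"])
E
```

```text
4.9 [-51.18813998 110.47259941  40.53002885] [3.14120348e+00 5.05089406e-04 2.82441837e+00] [ 0.43739228  0.16117257 -0.85276815]
```

```bash
python3 - <<'E'
from h import *
from cell import *
for n in("scene","wrist"):
    d=get_image(n);cv2.imwrite(f"pics/{n}4.png",d["img"] if n=="wrist" else cv2.resize(d["img"][150:280,180:340],None,fx=4.5,fy=4.5,interpolation=cv2.INTER_CUBIC))
s=read_state();print(s["clock"],tobed(s["eef_pos"]),s["tool_rot"],s["force"])
E
```

```text
5.0 [-51.29608622 109.34070667  40.38254287] [-3.14053545e+00 -2.05687918e-04  2.82343847e+00] [-0.381854   -0.0846216   0.10414639]
```

View pics/scene4.png

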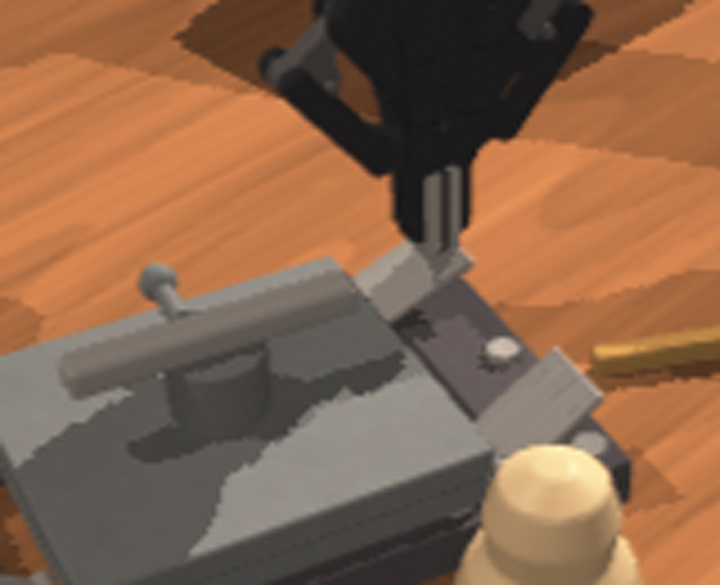

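View pics/wrist4.png

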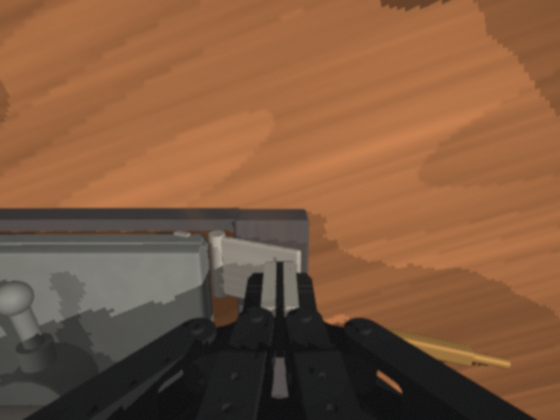

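The tail is turning under the fingertips: its tip is now lower than the far left one. Continuing.

>>> carry_out:
  series:
    - [[0,0.1,0.3,0,0,0,0],[0,0.1,0.5,0,0,0,0],[0,0.1,0.8,0,0,0,0],[0,0.1,1,0,0,0,0],[0,0.1,1,0,0,0,0]]

```text
clock: 5.42
eef_pos: [532.5, 110.2, 30.2]
tool_rot: [3.141, 0.0, 2.824]
force: [0.9, -0.5, 0.4]
width: -0.1
```

>>> carry_out:
  series:
    - [[0,0,0.2,0,0,0,0],[0,0,0.3,0,0,0,0],[0,0,0.4,0,0,0,0],[0,0,0.4,0,0,0,0]]

```text
clock: 5.75
eef_pos: [532.4, 110.1, 26.4]
tool_rot: [3.142, 0.0, 2.824]
force: [0.2, 0.1, 1.1]
width: 0.2
```

>>> carry_out:
  series:
    - [[0,0,0.1,0,0,0,0],[0,0,0.2,0,0,0,0],[0,0,0.2,0,0,0,0]]

```text
clock: 6.0
eef_pos: [532.3, 110.1, 24.4]
tool_rot: [-3.142, -0.0, 2.824]
force: [0.1, 1.6, 1.8]
width: -0.0
```

>>> carry_out:
  series:
    - [[0,0,0.1,0,0,0,0],[0,0,0.2,0,0,0,0],[0,0,0.2,0,0,0,0]]

```text
clock: 6.25
eef_pos: [532.3, 110.0, 23.7]
tool_rot: [3.141, 0.0, 2.824]
force: [-1.0, 2.0, 13.4]
width: 0.3
```

```bash
python3 - <<'E'
from h import *
from cell import *
for n in("scene","wrist"):
    d=get_image(n);cv2.imwrite(f"pics/{n}5.png",d["img"] if n=="wrist" else cv2.resize(d["img"][150:280,180:340],None,fx=4.5,fy=4.5,interpolation=cv2.INTER_CUBIC))
s=read_state();print(s["clock"],tobed(s["eef_pos"]),s["tool_rot"],s["force"])
E
```

```text
6.35 [-51.29239323 111.12891146  23.66536317] [3.14134973e+00 3.01250883e-04 2.82371262e+00] [-1.44546677  2.06317127 12.74620678]
```

View pics/scene5.png

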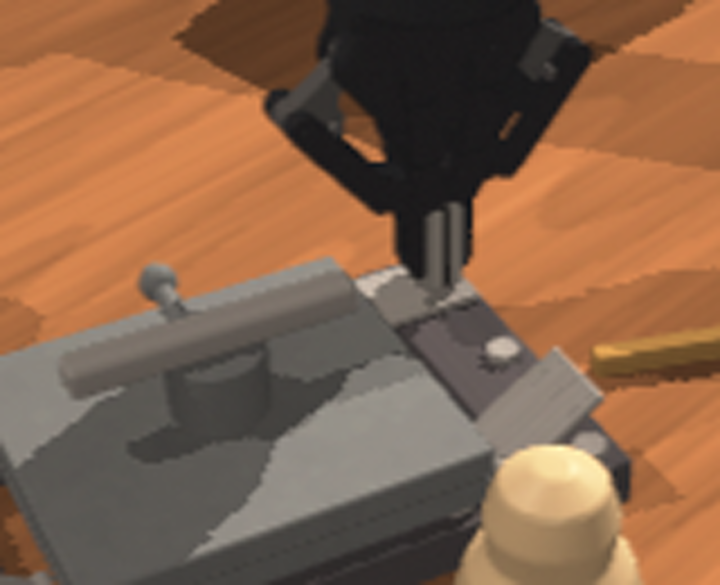

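The tail bottomed out at 23.7 mm, against 24 mm for flat, with a sharp force rise to 13 N. Lifting clear and checking.

>>> carry_out:
  series:
    - [[0,0,-0.4,0,0,0,0],[0,0,-1.5,0,0,0,0],[0,0,-5,0,0,0,0],[0,0,-9,0,0,0,0],[0,0,-12,0,0,0,0]]

```text
clock: 6.77
eef_pos: [532.0, 109.4, 144.9]
tool_rot: [-3.141, -0.0, 2.823]
force: [0.9, 0.1, 0.1]
width: -0.1
```

>>> carry_out:
  series:
    - [[4,4,0,0,0,0,0],[7,7,-2,0,0,0,0],[10,10,-4,0,0,0,0],[12,12,-4,0,0,0,0],[12,12,-4,0,0,0,0]]

```text
clock: 7.18
eef_pos: [452.2, 268.7, 184.4]
tool_rot: [3.137, -0.002, 2.832]
force: [-0.9, -0.4, 0.3]
width: -0.0
```

```bash
python3 - <<'E'
from h import *
from cell import *
s=read_state();print(s["clock"],s["eef_pos"],s["force"])
I=[]
for n in("scene","top"):
    d=get_image(n);d0=np.load(n+"0.npz")
    A=[cloud(d0),cloud(d)]
    for x in(-52,52):
        for y in(-107,107):
            q=[]
            for a in A:
                b=a[...,:2]-C;m=(abs(b@ub-x)<13)&(abs(abs(b@vb)-103)<17)&((b@vb)*y>0)&(a[...,2]>10)&(a[...,2]<65)
                if m.sum()<8:q.append((int(m.sum()),));continue
                k=np.polyfit(abs(b@vb)[m],a[...,2][m],1);q.append((int(m.sum()),np.arctan(k[0]).round(3),np.polyval(k,114).round(1)))
            print(n,x,y,q)
    I.append(cv2.resize(d["img"][150:325,130:340] if n=="scene" else d["img"][130:320,205:415],(400,340)))
cv2.imwrite("pics/end.png",np.hstack(I))
E
```

```text
7.1833 [452.20574814 268.6907162  184.38684072] [-0.90776572 -0.37574762  0.27248324]
scene -52 -107 [(344, np.float64(-0.087), np.float64(28.6)), (351, np.float64(-0.097), np.float64(28.4))]
scene -52 107 [(257, np.float64(0.091), np.float64(33.9)), (164, np.float64(0.001), np.float64(23.0))]
scene 52 -107 [(500, np.float64(-0.094), np.float64(28.4)), (496, np.float64(-0.092), np.float64(28.5))]
scene 52 107 [(311, np.float64(0.203), np.float64(38.4)), (307, np.float64(0.139), np.float64(37.6))]
top -52 -107 [(201, np.float64(0.55), np.float64(47.5)), (201, np.float64(0.524), np.float64(46.6))]
top -52 107 [(208, np.float64(0.19), np.float64(39.7)), (207, np.float64(0.015), np.float64(24.7))]
top 52 -107 [(195, np.float64(0.457), np.float64(46.1)), (197, np.float64(0.443), np.float64(46.0))]
top 52 107 [(200, np.float64(0.079), np.float64(38.8)), (196, np.float64(0.068), np.float64(38.6))]
```

View pics/end.png

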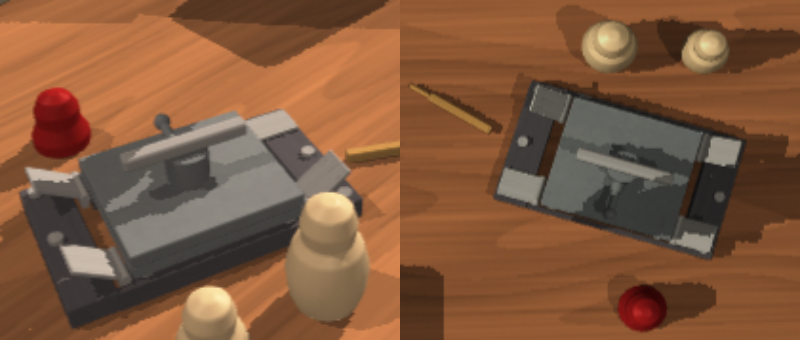

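The near left tail is flat: slope about 0.00–0.015, with a fitted height of 23.0 (scene) and 24.7 mm (top). The other three tails, the dolls and the punch look as they did at the start. Handing in.

```bash
python3 -c "
from cell import *
print(finish_job())"
```

```text
the job is handed in; nothing more can be done
None
```

The rocking corner was the near left one, and I pressed its shim tail down flat. I handed the job in at about 7.3 s.

- **Finding the corner:** I pressed the near left corner first with closed fingertips. It dipped about 6 mm at roughly 4 N and then hit its stop at 6.8 N. The opposite corner rose, and the plate sprang back when released. Since the first corner was the one, I did not press the other three.
- **Pressing the shim:** The near left tail went down until it bottomed with the fingertips at 23.7 mm (flat is 24 mm), at about 13 N.
- **Last checks:** With the arm clear, the tail's slope measured 0.001 rad (scene camera) and 0.015 rad (top camera). Its fitted height was 23.0 and 24.7 mm.
- **Everything else:** The tip heights of the other three tails stayed within 1 mm of the start. Their fitted slopes mostly changed by 0.03 rad or less. The scene camera's far left slope differed by 0.06 rad, but the top camera showed only 0.01 there, so I put it down to depth noise. The dolls and the punch look unmoved in the pictures; I did not measure them.

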